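# Test a bayonet lamp on the classroom circuit board

### The arm

A 6-joint arm with a two-finger parallel gripper is mounted at the origin on the work surface. World frame = base frame: x ahead of the robot, y to its left, z up, the work surface at z = 0. Lengths are in mm, angles in rad, forces in N, time in s.
With the tool pointing down it reaches from about 275 to 1000 mm from the base axis. Payload 8.4 kg.
Tool frame: the origin (TCP) lies on the centre line of the jaws, within the pads' length; the fingertips stand r.tip_reach ahead of it and the grasp point (between the pads) lies 11 mm behind it (r.tip_reach is the distance from the TCP to the fingertips, in mm); z points along the fingers, y is the line along which they close (so a half turn about z gives the same grasp; the last joint's range is limited). The gripper opens to 85 mm and grips with 20 to 120 N. Pads are 22 mm wide; open, the fingers measure 114 mm over their backs; the gripper's body (76 mm by 85 mm) begins 54 mm behind the grasp point. The pads swing forward as they close: fully open they stand 13 mm farther back than shut.
Start: joints at [1.272, 0.353, 1.633, -0, 1.155, -0.002], TCP at [182.787, 597.676, 239.281] pointing down, gripper open.
Joint ranges: [-2.63, 2.63], [-0.92, 2.1], [0.06, 2.66], [-1.3, 4.44], [0, 2.69], [-3.02, 3.02]. Speed limits (rad/s): [2.22, 2.22, 2.79, 3.14, 3.14, 3.14].

### API

Orientations are given as [roll, pitch, yaw] about the fixed x, y, z axes, in that order (R = Rz(yaw) Ry(pitch) Rx(roll)).
In Python, from rig import r gives the robot as it stands.
- The arm moves only by the tool carry_out, never from a script. Its argument "targets" is a list of rows, each an object with "dp": the shift along the tool's x, y, z in mm, a list of three; "yaw": the turn about the tool's z in degrees. A call has 1 to 12 rows; each row is the pose to reach, as a shift and turn from the pose commanded when the call began, along the tool's axes at that moment; what a row does not reach only later rows make up. A row lasts 1/8 s, in which the tool goes at most 62.5 mm and 10.7 degrees, less where a joint would pass 70% of its speed; a pose out of reach is approached as far as the arm can. A call with a gripper value outside its range is refused whole. "fingers" is the opening, from -1 (shut) to 1 (fully open), so that 0 is half open, set as the call begins (left out, the last holds). The fingers move at their own pace and stop on an object; "grip_force" is the grip in N (left out, the last holds). Time passes only in rows, so rows that repeat a pose let the fingers close. It gives the time, the measured TCP pose, the force, the opening and the grip force at its end, in the units of the state.
- r.sense(): the state, without advancing time (a new reading comes with each control period).
- r.grab_frame(name): name is "side" or "top"; returns the picture (420x560x3 uint8, red, green, blue); there is no depth.
- r.get_calibration(name): a dict with "fx", "fy", "cx", "cy" (pixels), "rvec" (rotation vector, rad) and "tvec" (3), from world to camera coordinates, as OpenCV has them. Camera axes: x right, y down, z forward; pixel columns grow to the right and rows downward; lengths in mm; the calibration is good to about 2 mm. A picture is of the moment at which its call begins. get_calibration takes no time and is no camera call.
- r.sign_off(): hands the job in; it is judged then, once.
The state is a dict: "clock": time; "qpos": joint angles; "qvel": joint speeds; "joint_efforts": joint torques, N m; "eef_pos": TCP position; "tcp_rot": TCP orientation; "contact_force": force on the tool from outside, world axes, zero at the start; "wrist_torque": the same for the moment, N m; "opening": opening from 0.0 (shut) to 1.0 (fully open); "grasp_force": force on a finger pad.
Only numpy, scipy, OpenCV 4.12 (cv2) and the standard library are available. Lean on these libraries where they do the work, as an engineer would, in place of code of your own. Each camera call takes 0.05 s, during which the arm holds its last target. There are 200 camera calls.

### The job

Please test the white tube lamp on the wooden circuit board: first switch the board on by pulling the yellow bridging plug out of its grey parking sockets and pushing it fully home in the red sockets. Then take the tube lamp from the rack, push it down into the bayonet holder against the spring, twist it a quarter turn clockwise (seen from above) and let the spring lift its pins into their notches. It comes straight out again after the test, so do not let go: finish with the gripper still holding the seated lamp, and leave the two other lamps and the basket undisturbed.

Things in the scene. Friction and masses are not known exactly. Their poses are not given: they have to be found in the camera images.
- plug_grip (a point): Middle of the grip tab of the yellow bridging plug (loose, 22 g): tab 10 mm thick along x, 28 mm wide along y, reaching 12 mm above this point. Below it a foot 14 x 34 x 10 mm, its underside 22 mm below this point; from there two round-nosed brass pins, 4 mm thick, 19 mm apart along y, stand 17 mm down. Starts in the grey sockets. A half turn makes no difference.
- grey_pair (a point): Middle of the top of the grey socket block (16 mm along x, 36 mm along y, 22 mm high, top 40 mm above the table), fixed on the wooden circuit board (170 x 270 x 18 mm, fixed to the table; x and y axes as this point, z up). Two holes 5.6 mm wide, 19.5 mm deep, lie 9.5 mm to either side along y. The plug is parked here at the start.
- red_pair (a point): Middle of the top of the red socket block, equal to the grey one, level with it and parallel, 57 mm from it along the board's +y. The plug is home when its foot lies on this top: plug_grip is then 22 mm above this point. The black battery box begins 52 mm away on the +x side, 2 mm lower than the socket blocks.
- tube_lamp_mid (a point): Middle (half-way up, on the axis) of the white tube lamp (loose, plastic, about 60 g, 108 mm tall), standing cap down in one of the rack's three places. From 20 mm below this point to 44 mm above it is a plain cylinder 38 mm wide; the top is rounded. A blue line across the top and down both sides of the tube runs along the lamp's x axis, in line with its two pins.
- tube_lamp_pins (a point): Middle of the two pins of the tube lamp's metal cap, on the lamp's axis, 47 mm below tube_lamp_mid and 7 mm above the lamp's foot. The pins stand out along the lamp's x axis, 3 mm thick, 28 mm from end to end. The cap is 22 mm wide and 24 mm long, bevelled at the foot. A half turn makes no difference.
- holder_mouth (a point): Centre of the rim of the bayonet lampholder (white round body 40 mm wide, metal shell inside), fixed on the circuit board, rim 66 mm above the table, axes as the board. Bore 23 mm. Two slots for the pins, 5.5 mm wide, flared, open at its +x and -x sides: the lamp goes in with its x axis along this x axis, either way round, and tube_lamp_mid straight above this point.
- holder_seat (a point): Where tube_lamp_mid is when the lamp is seated: on the holder's axis, 40 mm above the rim; axes as the board. The lamp's x axis then lies along this y axis (6 degrees of play). 8 mm below the rim the slots turn clockwise (from above) into a track that stops a quarter turn on, under a notch 2.5 mm high. To turn, tube_lamp_mid must be 3 to 5 mm lower than here.
- contact (a joint): Spring contact in the bottom of the lampholder, pressed by the lamp's foot: 0 = up (8 mm below the rim), 0.012 m = fully down, when tube_lamp_mid is 6 mm under holder_seat. It pushes up with 3 N at 0 and 0.7 N more per mm. Above 0.0085 the pins are deep enough to turn; about 0.006 with the lamp seated.
- rack_top (a point): Middle of the top of the wooden lamp rack, 75 x 255 x 30 mm, fixed to the table, long along its y axis. Its three places, 85 mm apart along y, are round recesses 5 mm deep; the lamps stand in them in any order.
- amber_lamp_mid (a point): Middle of the round amber lamp standing in the rack (loose, 78 mm tall, 47 mm wide): to be left alone.
- green_lamp_mid (a point): Middle of the pear-shaped green lamp standing in the rack (loose, 81 mm tall, 45 mm wide): to be left alone.
- basket_mid (a point): Middle of the round straw basket with cards (loose, 146 mm wide, 50 mm high, cards to 60 mm): to be left alone.
Not all that is in view belongs to the job. Of the things that look like the part that bears tube_lamp_mid, the smaller one is meant. Of the things shaped like the part that bears plug_grip, the yellow one is meant.

How it is judged (in metres and radians):
On the way, in this order (a step that is already met when the one before it is completed fails the run):
1. the bridging plug is fully home in the red sockets (horizontal distance between plug_grip and red_pair below 0.003 m and z of plug_grip in the frame of red_pair below 0.0245 m and angle between the z axis of plug_grip and the z axis of red_pair, either way round below 0.1 rad), for 0.2 s.
2. the lamp is pushed straight into the holder against the spring, deep enough to turn (horizontal distance between tube_lamp_mid and holder_mouth below 0.006 m and angle between the x axis of tube_lamp_mid and the x axis of holder_mouth, either way round below 0.3 rad and value of joint contact above 0.008 m), for 0.05 s.
At the end, for the whole second after the job is handed in: Plug home in the red sockets (3 mm sideways, foot within 2.5 mm). Tube lamp upright in the holder (7 degrees, 6 mm), turned a quarter turn (10 degrees), pins up in the notches (middle 38 to 42.5 mm above the rim, spring pressed 3.5 mm), at rest and held between the fingers (over 1.5 N) (horizontal distance between plug_grip and red_pair below 0.003 m and z of plug_grip in the frame of red_pair below 0.0245 m and horizontal distance between tube_lamp_mid and holder_mouth below 0.006 m and angle between the x axis of tube_lamp_mid and the y axis of holder_mouth, either way round below 0.17 rad and z of tube_lamp_mid in the frame of holder_mouth between 0.038 and 0.0425 m and value of joint contact above 0.0035 m and angle between tube_lamp_mid's own z axis and vertical below 0.12 rad and contact force between the fingers and tube_lamp above 1.5 N and horizontal distance between the grasp point and tube_lamp_mid below 0.02 m and z of the grasp point in the frame of tube_lamp_mid below 0.05 m and linear speed of tube_lamp below 0.02 m/s); the arm keeps its last pose, push and grip.
It fails at once if the amber or the green lamp is moved or knocked over (distance of any of amber_lamp_mid, green_lamp_mid from where it was at the start of the episode above 0.02 m).
It fails at once if the basket is pushed away (distance of basket_mid from where it was at the start of the episode above 0.02 m).
It also fails if it takes over 61 s, if anything falls off the work surface, if the arm or the gripper's body presses on something with over 40 N, if the wrist force passes 120 N, or if a joint passes its speed limit or range.

## Working session

There is one attempt and no reset: what is moved stays moved. The work goes in short steps, Python scripts to look and compute and a tool call to move; the robot and the scene stay as the last step left them, time stands still between calls to the robot, and variables do not carry over. Pictures are saved under pics/ and viewed, at most 10 in all, crops included, and the job is handed in when it is done.

Besides the shell and the picture viewer there is one more tool, called after "Call:" as a command line: name --argument value ..., lists and objects as JSON in quotes. carry_out: Moves the arm, as the interface text tells. Its arguments: {"type":"object","properties":{"targets":{"type":"array","items":{"type":"object","properties":{"dp":{"type":"array","items":{"type":"number"}},"yaw":{"type":"number"}}}},"fingers":{"type":"number"},"grip_force":{"type":"number"}},"required":["targets"]}

```bash
mkdir -p pics; cat > h.py <<'E'
import numpy as np, cv2
from rig import r
def cal(n):
    c=r.get_calibration(n); K=np.array([[c['fx'],0,c['cx']],[0,c['fy'],c['cy']],[0,0,1.]])
    return K,np.array(c['rvec'],float),np.array(c['tvec'],float)
def proj(n,P):
    K,rv,t=cal(n); return cv2.projectPoints(np.array(P,float).reshape(-1,1,3),rv,t,K,None)[0].reshape(-1,2)
def ray(n,uv):
    K,rv,t=cal(n); R=cv2.Rodrigues(rv)[0]; return -R.T@t.ravel(), R.T@np.linalg.solve(K,[uv[0],uv[1],1.])
def onz(n,uv,z):
    o,d=ray(n,uv); return o+d*(z-o[2])/d[2]
def tri(uvt,uvs):
    A=[];b=[]
    for n,uv in(('top',uvt),('side',uvs)):
        o,d=ray(n,uv); d/=np.linalg.norm(d); M=np.eye(3)-np.outer(d,d); A.append(M); b.append(M@o)
    A=np.vstack(A);b=np.hstack(b); x=np.linalg.lstsq(A,b,rcond=None)[0]; return x,np.linalg.norm(A@x-b)
def snap(n,f,box=None,s=1):
    im=r.grab_frame(n); np.save('pics/last_'+n+'.npy',im)
    save(im,f,box,s)
def save(im,f,box=None,s=1):
    if box: im=im[box[1]:box[3],box[0]:box[2]]
    im=cv2.resize(im,None,fx=s,fy=s,interpolation=cv2.INTER_CUBIC)
    cv2.imwrite('pics/'+f,im[...,::-1])
E
python3 - <<'E'
from h import *
snap('top','t0.png',None,1.42); snap('side','s0.png',None,1.42)
for n in('top','side'): print(n,ray(n,(280,210)),cal(n)[0][0,0])
print(r.sense(),r.tip_reach)
E
```

```text
top (array([ 573.92964902,   27.0952933 , 1145.99746934]), array([ 0.05266335, -0.00553219, -0.99865362])) 384.56552131270985
side (array([ 267.03512452, -733.96423401,  718.07758041]), array([ 0.35560244,  0.69684763, -0.62328558])) 492.9447696724689
{'clock': 0.1, 'qpos': array([ 1.27161081e+00,  3.53576328e-01,  1.63405721e+00, -5.96473639e-06,
        1.15519840e+00, -2.42195005e-03]), 'qvel': array([-1.33351651e-03,  2.70769018e-04, -2.92000535e-03, -6.06109596e-05,
        5.72722055e-04,  1.34538003e-04]), 'joint_efforts': array([-1.54131071e-04, -6.06358480e+01, -3.42820036e+01, -1.36390290e-04,
        3.92136208e-03, -4.81128984e-05]), 'eef_pos': array([182.65919636, 597.27854516, 238.63944039]), 'tcp_rot': array([-3.14035336e+00,  2.45249711e-06,  2.84483150e+00]), 'contact_force': array([-0.25467122,  0.23197898, -0.92059302]), 'wrist_torque': array([-0.01981105, -0.03500186,  0.054932  ]), 'grasp_force': 0.0, 'opening': 1.0010808984321327} 8.0
```

View pics/t0.png

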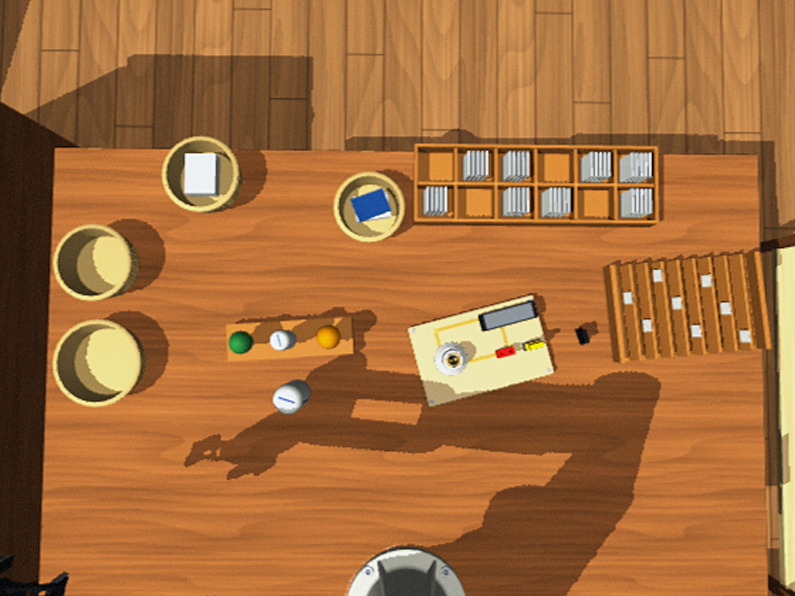

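View pics/s0.png

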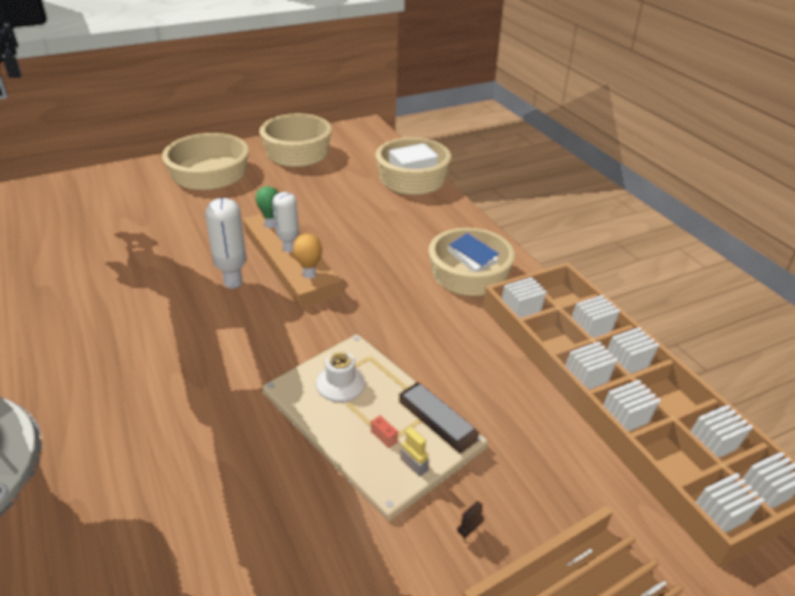

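The smaller white tube at (283,340) in top-picture pixels stands in the rack, so it is the lamp meant. The bigger one at (291,397) stands on the table and is a decoy. The plug meant is the yellow one at (533,346); the black one at (583,335) is a decoy. I'll confirm both in enlarged crops.

```bash
python3 - <<'E'
from h import *
t=np.load('pics/last_top.npy'); s=np.load('pics/last_side.npy')
a=cv2.resize(t[202:290,285:393],None,fx=5,fy=5,interpolation=cv2.INTER_CUBIC)  #540x440
b=cv2.resize(t[220:295,155:255],None,fx=2.5,fy=2.5,interpolation=cv2.INTER_CUBIC)
b=cv2.resize(t[220:308,155:205+2],None,fx=5,fy=5,interpolation=cv2.INTER_CUBIC)
save(np.hstack([a,b]),'t1.png')   # left: (285+u/5,202+v/5); right: (155+(u-540)/5,220+v/5)
a=cv2.resize(s[235:365,183:345],None,fx=4,fy=4,interpolation=cv2.INTER_CUBIC)
save(a,'s1.png')
# board fit
for n,im in(('top',t),('side',s)):
    hsv=cv2.cvtColor(im,cv2.COLOR_RGB2HSV); 
    c={'top':(305,270),'side':(280,330)}[n]; print(n,hsv[c[1],c[0]])
    h0,s0,v0=hsv[c[1],c[0]].astype(int)
    m=((abs(hsv[...,0].astype(int)-h0)<8)&(abs(hsv[...,1].astype(int)-s0)<45)&(hsv[...,2]>v0-70)).astype(np.uint8)
    m=cv2.morphologyEx(m,cv2.MORPH_OPEN,np.ones((2,2)))
    cs=cv2.findContours(m,cv2.RETR_EXTERNAL,cv2.CHAIN_APPROX_NONE)[0]; k=max(cs,key=cv2.contourArea)
    h=cv2.convexHull(k).reshape(-1,2)
    P=np.array([onz(n,p,18)[:2] for p in h],np.float32)
    print(cv2.minAreaRect(P), cv2.boundingRect(k))
E
```

```text
top [ 20  99 181]
((499.9425354003906, 629.9937744140625), (178.24232482910156, 164.44866943359375), 65.03182983398438) (38, 226, 62, 61)
side [ 19  60 231]
((1086.7264404296875, 12.24359130859375), (306.8515625, 471.4264831542969), 0.192650705575943) (336, 135, 215, 110)
```

View pics/t1.png

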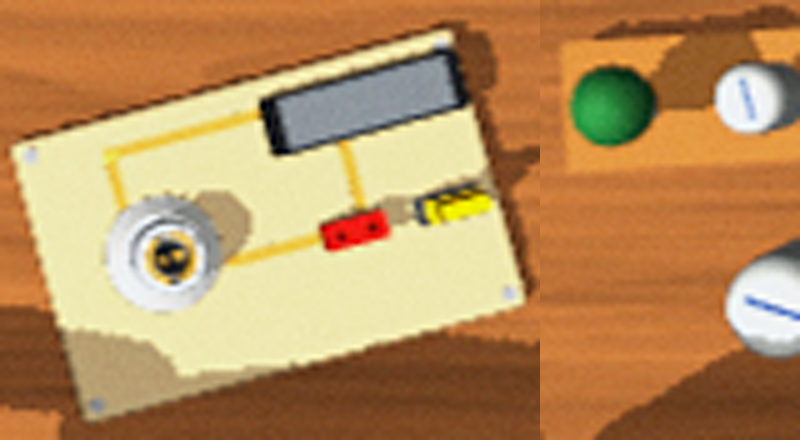

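View pics/s1.png

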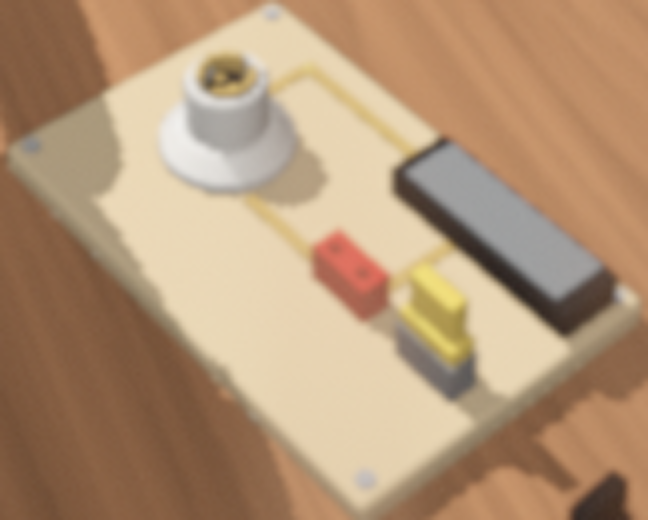

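The crops confirm both choices. The yellow plug is in the grey block (top crop about (458,203), side crop (437,290)). The small tube is in the rack's middle place at top crop (749,98), with its blue line running from (740,82) to (755,117). The red sockets are at (356,230) and the holder mouth at (172,257).

```bash
python3 - <<'E'
from h import *
T=lambda u,v:((u+.5)/5-.5+285,(v+.5)/5-.5+202)
T2=lambda u,v:((u-540+.5)/5-.5+155,(v+.5)/5-.5+220)
S=lambda u,v:((u+.5)/4-.5+183,(v+.5)/4-.5+235)
np.set_printoptions(precision=1,suppress=True)
tc=[T(13,150),T(452,30),T(524,300),T(87,420)]
sc=[S(271,3),S(638,300),S(362,512),S(10,150)]  # same order: TL(far,+y),TR,BR,BL
for n,c in(('top',tc),('side',sc)):
    P=np.array([onz(n,p,18)[:2] for p in c]); e=[P[i]-P[(i+1)%4] for i in range(4)]
    print(n,P.tolist(),[np.linalg.norm(x) for x in e])
    ydir=(P[0]-P[1])+(P[3]-P[2]); xdir=(P[0]-P[3])+(P[1]-P[2])
    print('yaw',np.degrees(np.arctan2(-ydir[0],ydir[1])),np.degrees(np.arctan2(xdir[1],xdir[0])),P.mean(0))
print('red T',onz('top',T(357.5,232),40),onz('top',T(355,229),40),'S',onz('side',S(351,260.5),40),tri(T(357.5,232),S(351,260.5)))
print('holder',onz('top',T(172,257),66),onz('side',S(228,76.5),66),tri(T(172,257),S(228,76.5)))
print('plug top',onz('top',T(459,203),72),onz('side',S(437,289),74),tri(T(459,203),S(437,289)))
p=[onz('top',T2(740,82),131),onz('top',T2(755,117),131)]; d=p[0]-p[1]
print('lamp',onz('top',T2(749,98),133),'line',p,np.degrees(np.arctan2(d[1],d[0])))
print(np.degrees(r.sense()['tcp_rot']))
E
```

```text
top [[570.2022337951727, -0.7358018093477448], [642.7431361811912, -259.1520129470675], [484.5546623113303, -300.9216887045275], [413.3857009796533, -44.92999806157794]] [np.float64(268.40477025893637), np.float64(163.61020468833541), np.float64(265.70052076589036), np.float64(162.92498871155863)]
yaw 15.60874077632067 15.264161378437887 [ 527.7 -151.4]
side [[570.7441506795121, -3.1624018861742798], [641.9169105476068, -258.91612223268555], [480.9084103365327, -305.7380092848791], [412.3931062908596, -49.44369368282548]] [np.float64(265.4722720329243), np.float64(167.67834161676282), np.float64(265.2944083436289), np.float64(164.9757898279132)]
yaw 15.259138721408426 16.25303601234219 [ 526.5 -154.3]
red T [ 524.6 -198.6   40. ] [ 526.3 -197.2   40. ] S [ 525.2 -200.3   40. ] (array([ 525.1, -199.1,   38.8]), np.float64(0.8151404834444415))
holder [511.1 -89.1  66. ] [510.6 -93.1  66. ] (array([511.4, -89.6,  62.7]), np.float64(0.6801214612415923))
plug top [ 542.6 -249.    72. ] [ 538.3 -256.3   74. ] (array([ 542.1, -250.4,   66. ]), np.float64(0.5259330863686135))
lamp [549. 240. 133.] line [array([557.3, 245.3, 131. ]), array([539. , 237.1, 131. ])] 24.089289987674935
[-179.9    0.   163. ]
```

```bash
cat >> h.py <<'E'
def go(cmd,tgt):
    """cmd/tgt: x,y,z,yaw(deg world) -> dp, yaw for the call"""
    a=np.radians(cmd[3]); d=np.array(tgt[:3],float)-cmd[:3]
    return np.round([np.cos(a)*d[0]+np.sin(a)*d[1],np.sin(a)*d[0]-np.cos(a)*d[1],-d[2]],2).tolist(), round(cmd[3]-tgt[3],2)
def st():
    s=r.sense(); print(s['clock'],s['eef_pos'].round(1),np.degrees(s['tcp_rot']).round(1),s['contact_force'].round(1),s['wrist_torque'].round(2),'op',round(s['opening'],3),'gf',round(s['grasp_force'],1))
E
python3 - <<'E'
from h import *
print(go([182.8,597.7,239.3,163],[540,-254,140,105.5]))
E
```

```text
([-590.61, -710.05, 99.3], 57.5)
```

Call:
carry_out --targets '[{"dp": [-590,-710,0],"yaw": 57.5},{"dp": [-590,-710,0],"yaw": 57.5},{"dp": [-590,-710,0],"yaw": 57.5},{"dp": [-590,-710,0],"yaw": 57.5},{"dp": [-590,-710,0],"yaw": 57.5},{"dp": [-590,-710,0],"yaw": 57.5},{"dp": [-590,-710,0],"yaw": 57.5},{"dp": [-590,-710,0],"yaw": 57.5},{"dp": [-590,-710,0],"yaw": 57.5},{"dp": [-590,-710,0],"yaw": 57.5},{"dp": [-590,-710,0],"yaw": 57.5},{"dp": [-590,-710,0],"yaw": 57.5}]' --fingers -0.3

```text
clock: 1.6
eef_pos: [472.8, -96.3, 239.3]
tcp_rot: [3.141, -0.0, 1.841]
contact_force: [0.8, 1.8, 0.3]
opening: 0.346
grasp_force: 0.0
```

```bash
python3 - <<'E'
from h import *
st(); print(go([472.8,-96.3,239.3,105.5],[540,-254,120,105.5]))
E
```

```text
1.6 [472.8 -96.3 239.3] [180.   -0.  105.5] [0.8 1.8 0.3] [-0.02  0.03  0.02] op 0.346 gf 0.0
([-169.92, 22.61, 119.3], 0.0)
```

Call:
carry_out --targets '[{"dp": [-170,22.6,0],"yaw": 0},{"dp": [-170,22.6,0],"yaw": 0},{"dp": [-170,22.6,50],"yaw": 0},{"dp": [-170,22.6,119],"yaw": 0},{"dp": [-170,22.6,119],"yaw": 0},{"dp": [-170,22.6,119],"yaw": 0}]'

```text
clock: 2.35
eef_pos: [539.5, -251.5, 120.6]
tcp_rot: [-3.141, -0.001, 1.842]
contact_force: [0.7, -0.6, 0.5]
opening: 0.349
grasp_force: 0.0
```

```bash
python3 - <<'E'
from h import *
st()
t=r.grab_frame('top'); s=r.grab_frame('side'); np.save('pics/last_top.npy',t); np.save('pics/last_side.npy',s)
a=cv2.resize(t[215:275,325:405],None,fx=5,fy=5,interpolation=cv2.INTER_CUBIC) #400x300
b=cv2.resize(s[235:365,245:345],None,fx=4,fy=4,interpolation=cv2.INTER_CUBIC) #400x520
c=np.zeros((520,800,3),np.uint8); c[:300,:400]=a; c[:,400:]=b; save(c,'p2.png')
p=r.sense()['eef_pos']; tips=p-[0,0,8]
print(proj('top',tips),proj('side',tips))
E
```

```text
2.35 [ 539.5 -251.5  120.6] [-179.9   -0.   105.5] [ 0.7 -0.6  0.5] [ 0.01 -0.02 -0.04] op 0.349 gf 0.0
[[381.56431936 243.29566172]] [[293.03879014 287.98981461]]
```

View pics/p2.png

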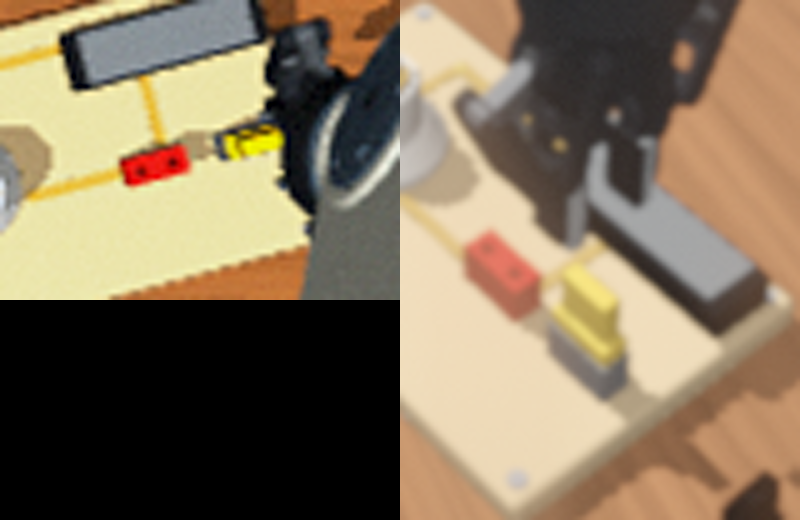

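The picture shows the fingers straddling the yellow tab's line. The fingertips are at side crop (570,240) and (630,195), near the predicted place, so I'm lowering onto the tab and gripping.

Call:
carry_out --targets '[{"dp": [-2.5,0,20],"yaw": 0},{"dp": [-2.5,0,45],"yaw": 0},{"dp": [-2.5,0,60],"yaw": 0},{"dp": [-2.5,0,60],"yaw": 0},{"dp": [-2.5,0,60],"yaw": 0}]'

```text
clock: 3.08
eef_pos: [540.8, -254.5, 60.9]
tcp_rot: [3.141, 0.001, 1.841]
contact_force: [-1.1, 0.4, 0.9]
opening: 0.352
grasp_force: 0.0
```

Call:
carry_out --targets '[{"dp": [0,0,0],"yaw": 0},{"dp": [0,0,0],"yaw": 0},{"dp": [0,0,0],"yaw": 0},{"dp": [0,0,0],"yaw": 0},{"dp": [0,0,0],"yaw": 0},{"dp": [0,0,0],"yaw": 0}]' --fingers -1 --grip_force 25

```text
clock: 3.82
eef_pos: [541.0, -254.6, 61.2]
tcp_rot: [3.14, 0.001, 1.841]
contact_force: [0.3, 1.0, 5.7]
opening: 0.107
grasp_force: 27.8
```

```bash
python3 - <<'E'
from h import *
st()
E
```

```text
3.825 [ 541.  -254.6   61.2] [1.799e+02 1.000e-01 1.055e+02] [0.3 1.  5.7] [0.06 0.07 0.01] op 0.107 gf 27.8
```

Call:
carry_out --targets '[{"dp": [0,0,-8],"yaw": 0},{"dp": [0,0,-18],"yaw": 0},{"dp": [0,0,-28],"yaw": 0},{"dp": [0,0,-28],"yaw": 0},{"dp": [0,0,-28],"yaw": 0}]'

```text
clock: 4.45
eef_pos: [540.3, -254.3, 88.3]
tcp_rot: [3.142, 0.0, 1.841]
contact_force: [0.0, -0.7, 1.0]
opening: 0.112
grasp_force: 27.0
```

Call:
carry_out --targets '[{"dp": [25,0,0],"yaw": 0},{"dp": [57,0,0],"yaw": 0},{"dp": [57,0,0],"yaw": 0},{"dp": [57,0,0],"yaw": 0},{"dp": [57,0,0],"yaw": 0}]'

```text
clock: 5.08
eef_pos: [525.3, -199.7, 88.3]
tcp_rot: [3.141, 0.0, 1.841]
contact_force: [-0.1, 0.5, -1.1]
opening: 0.111
grasp_force: 27.0
```

```bash
python3 - <<'E'
from h import *
st()
snap('side','s3.png',(220,225,360,345),4.5)
E
```

```text
5.075 [ 525.3 -199.7   88.3] [180.    0.  105.5] [-0.1  0.5 -1.1] [ 0.06  0.05 -0.01] op 0.111 gf 27.0
```

View pics/s3.png

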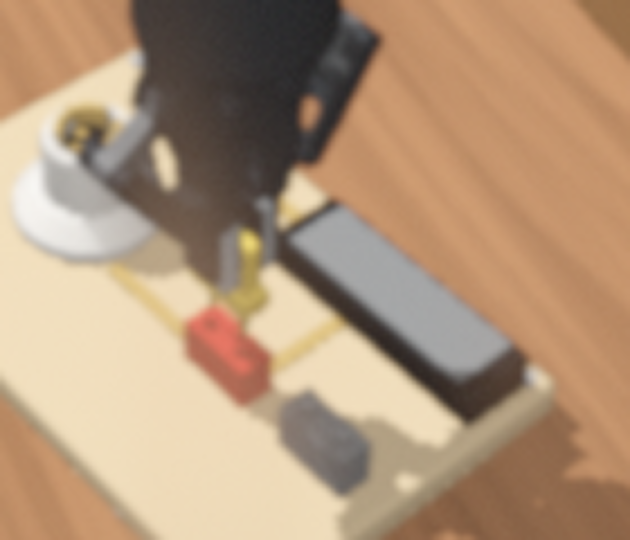

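The picture shows the plug held upright above the red block (at (240,285), block at (228,355)), and the grey sockets are empty. I'll lower it in stages and watch the force.

Call:
carry_out --targets '[{"dp": [0,0,7],"yaw": 0},{"dp": [0,0,11],"yaw": 0},{"dp": [0,0,14],"yaw": 0},{"dp": [0,0,14],"yaw": 0}]'

```text
clock: 5.62
eef_pos: [524.9, -199.4, 73.9]
tcp_rot: [-3.141, -0.0, 1.841]
contact_force: [-0.2, 0.3, -0.6]
opening: 0.111
grasp_force: 27.0
```

```bash
python3 - <<'E'
from h import *
st()
E
```

```text
5.625 [ 524.9 -199.4   73.9] [-180.    -0.   105.5] [-0.2  0.3 -0.6] [-0.04  0.01  0.03] op 0.111 gf 27.0
```

There is no contact force and the tips are below the block top, so the pins are in the holes.

Call:
carry_out --targets '[{"dp": [0,0,5],"yaw": 0},{"dp": [0,0,10],"yaw": 0},{"dp": [0,0,14],"yaw": 0},{"dp": [0,0,14],"yaw": 0},{"dp": [0,0,14],"yaw": 0}]'

```text
clock: 6.25
eef_pos: [525.1, -199.4, 60.9]
tcp_rot: [-3.142, 0.0, 1.841]
contact_force: [-2.8, 1.0, 10.8]
opening: 0.109
grasp_force: 28.7
```

```bash
python3 - <<'E'
from h import *
st()
E
```

```text
6.25 [ 525.1 -199.4   60.9] [-180.     0.   105.5] [-2.8  1.  10.8] [0.22 0.58 0.01] op 0.109 gf 28.7
```

Call:
carry_out --targets '[{"dp": [0,0,1.5],"yaw": 0},{"dp": [0,0,1.5],"yaw": 0},{"dp": [0,0,1.5],"yaw": 0}]'

```text
clock: 6.62
eef_pos: [525.2, -199.4, 60.8]
tcp_rot: [3.141, 0.0, 1.841]
contact_force: [-8.4, 3.7, 28.9]
opening: 0.106
grasp_force: 31.2
```

Call:
carry_out --targets '[{"dp": [0,0,0],"yaw": 0},{"dp": [0,0,0],"yaw": 0},{"dp": [0,0,0],"yaw": 0},{"dp": [0,0,-30],"yaw": 0},{"dp": [0,0,-90],"yaw": 0},{"dp": [0,0,-140],"yaw": 0},{"dp": [0,0,-140],"yaw": 0}]' --fingers -0.3

```text
clock: 7.5
eef_pos: [527.5, -200.3, 202.7]
tcp_rot: [3.136, 0.004, 1.841]
contact_force: [0.6, 0.6, -0.7]
opening: 0.355
grasp_force: 0.0
```

```bash
python3 - <<'E'
from h import *
st()
t=np.load('pics/last_top.npy')
T2=lambda u,v:((u-540+.5)/5-.5+155,(v+.5)/5-.5+220)
T3=lambda u,v:(u/1.42,v/1.42)
print('decoy top',[onz('top',T3(290,398),z) for z in(130,160)])
# decoy base in side: (232,283)/1.42 bottom
print('decoy base',onz('side',T3(232,284),0),'top side at', T3(224,203))
x=onz('side',T3(232,284),0); 
for z in(120,140,160,180): print(z,proj('side',[x[0],x[1],z]),proj('top',[x[0],x[1],z]))
print('amber',onz('top',T3(328,337),80),'green',onz('top',T3(240,342),80))
E
```

```text
7.5 [ 527.5 -200.3  202.7] [179.7   0.2 105.5] [ 0.6  0.6 -0.7] [0.03 0.03 0.02] op 0.355 gf 0.0
decoy top [array([441.77724237, 218.31920071, 130.        ]), array([445.67939008, 212.67281142, 160.        ])]
decoy base [440.57764673 217.98691624   0.        ] top side at (157.74647887323945, 142.95774647887325)
120 [[156.88139039 157.31030181]] [[205.06623337 280.24779683]]
140 [[155.71395569 149.64169607]] [[203.60942649 281.25028076]]
160 [[154.5202735  141.80067674]] [[202.09299562 282.29379422]]
180 [[153.29944858 133.78136315]] [[200.51320386 283.3809087 ]]
amber [553.49372269 155.97664534  80.        ] green [542.61499833 326.24801058  80.        ]
```

```bash
python3 - <<'E'
from h import *
t=np.mean([r.grab_frame('top') for _ in range(4)],0); s=np.mean([r.grab_frame('side') for _ in range(4)],0)
t=t.astype(np.uint8); s=s.astype(np.uint8); np.save('pics/h_top.npy',t); np.save('pics/h_side.npy',s)
f=lambda im,x,y,w,h,k:cv2.resize(im[y:y+h,x:x+w],None,fx=k,fy=k,interpolation=cv2.INTER_CUBIC)
c=np.zeros((600,800,3),np.uint8)
c[:300,:300]=f(t,304,238,30,30,10)      # holder top: 304+u/10, 238+v/10
c[:300,300:600]=f(t,184,224,30,30,10)   # lamp top: 184+(u-300)/10, 224+v/10
c[300:600,:400]=f(s,220,243,40,30,10)   # holder side
c[300:580,400:800]=f(s,180,130,40,28,10)# lamp side top part: 180+(u-400)/10,130+(v-300)/10
save(c,'hl.png')
# predicted centre at candidate holder and ellipses
hsv=cv2.cvtColor(t,cv2.COLOR_RGB2HSV)
m=(hsv[...,0]>95)&(hsv[...,0]<130)&(hsv[...,1]>50); m[:,:184]=0;m[:,214:]=0;m[:224]=0;m[254:]=0
v,u=np.nonzero(m); w=hsv[v,u,1].astype(float); print(list(zip(u,v,w)))
P=np.array([onz('top',q,131)[:2] for q in zip(u,v)]); C=np.cov(P.T,aweights=w); e,V=np.linalg.eigh(C); print(np.average(P,0,weights=w),np.degrees(np.arctan2(*V[::-1,1])),np.sqrt(e))
E
```

```text
[(np.int64(195), np.int64(236), np.float64(90.0)), (np.int64(195), np.int64(237), np.float64(56.0)), (np.int64(196), np.int64(237), np.float64(51.0)), (np.int64(196), np.int64(238), np.float64(57.0)), (np.int64(196), np.int64(239), np.float64(95.0)), (np.int64(196), np.int64(240), np.float64(80.0)), (np.int64(196), np.int64(241), np.float64(52.0)), (np.int64(197), np.int64(241), np.float64(55.0)), (np.int64(197), np.int64(242), np.float64(74.0)), (np.int64(197), np.int64(243), np.float64(79.0))]
[548.33043306 241.20238169] -163.23990221230065 [0.84280954 6.60365417]
```

View pics/hl.png

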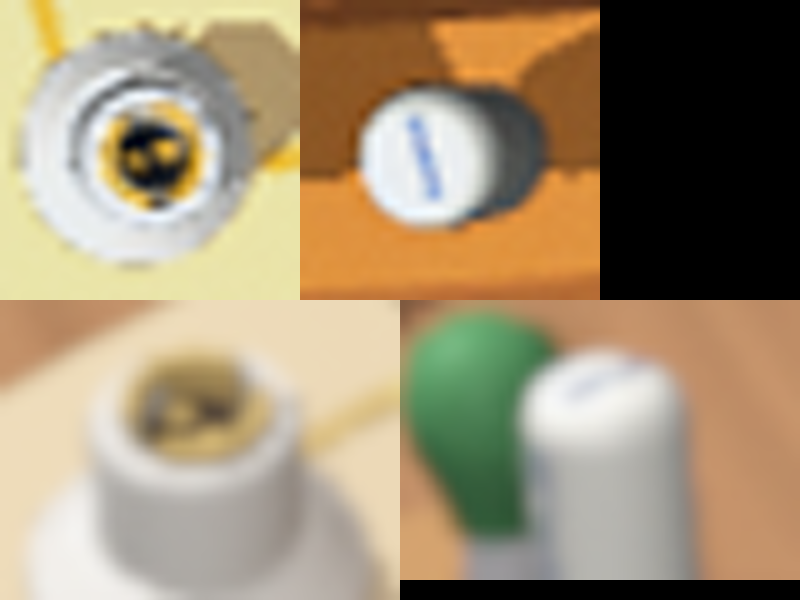

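The crop shows the holder bore centred at (154,155) in the top view and (197,408) in the side view. The lamp's blue line runs from (410,118) to (438,197), and the lamp is clear on all sides.

```bash
python3 - <<'E'
from h import *
np.set_printoptions(precision=1,suppress=True)
f=lambda x,y:lambda u,v:(x+(u+.5)/10-.5,y+(v+.5)/10-.5)
ht=f(304,238)(154,155); hs=f(220,243)(197,108)
print(onz('top',ht,66),onz('side',hs,66),tri(ht,hs))
# red-hole residuals for both cameras with true red (525.0,-199.5,40)
print('red proj',proj('top',[525,-199.5,40]),proj('side',[525,-199.5,40]),'seen',(285+358/5-.4,202+232.5/5-.4),(183+351.5/4-.4,235+261/4-.4))
L=f(184,224); lt=L(125,157); print('lamp',onz('top',lt,132.5)[:2])
a,b=onz('top',L(110,118),130.5),onz('top',L(138,197),130.5); d=a-b; print(d,np.degrees(np.arctan2(d[1],d[0])))
for z in(118,108): print('side edges mid',proj('side',[548.5,241,z]), 'seen u',180+20.7-.45,'v', 130+15)
print(go([527,-199.8,200.5,105.5],[548.5,241,200,109.0]))
E
```

```text
[511.  -88.9  66. ] [510.3 -91.8  66. ] (array([511. , -89.3,  63.6]), np.float64(0.31378266950276584))
red proj [[356.4 247.9]] [[270.1 299.5]] seen (356.20000000000005, 248.1) (270.475, 299.85)
lamp [548.8 241. ]
[20.7  7.7  0. ] 20.435972884323398
side edges mid [[199.9 143.1]] seen u 200.25 v 145
side edges mid [[200.2 146.8]] seen u 200.25 v 145
([419.02, 138.52, 0.5], -3.5)
```

Call:
carry_out --targets '[{"dp": [418,140.5,0],"yaw": -4},{"dp": [418,140.5,0],"yaw": -4},{"dp": [418,140.5,0],"yaw": -4},{"dp": [418,140.5,0],"yaw": -4},{"dp": [418,140.5,0],"yaw": -4},{"dp": [418,140.5,0],"yaw": -4},{"dp": [418,140.5,0],"yaw": -4},{"dp": [418,140.5,0],"yaw": -4},{"dp": [418,140.5,0],"yaw": -4},{"dp": [418,140.5,0],"yaw": -4}]' --fingers 0.4

```text
clock: 9.15
eef_pos: [548.7, 239.5, 198.4]
tcp_rot: [-3.141, 0.0, 1.91]
contact_force: [0.4, -0.4, 0.1]
opening: 0.7
grasp_force: 0.0
```

```bash
python3 - <<'E'
from h import *
st(); p=r.sense()['eef_pos']; print(go([*p,109.5],[548.7,241,83.5,109.5]))
E
```

```text
9.15 [548.7 239.5 198.4] [-179.9    0.   109.4] [ 0.4 -0.4  0.1] [-0.05  0.01 -0.01] op 0.7 gf 0.0
([1.37, 0.53, 114.93], 0.0)
```

Call:
carry_out --targets '[{"dp": [0,0,40],"yaw": 0},{"dp": [0,0,48],"yaw": 0},{"dp": [0,0,48],"yaw": 0}]'

```text
clock: 9.52
eef_pos: [548.8, 240.0, 150.7]
tcp_rot: [-3.14, 0.0, 1.91]
contact_force: [0.1, -0.6, 0.5]
opening: 0.703
grasp_force: 0.0
```

```bash
python3 - <<'E'
from h import *
st(); p=r.sense()['eef_pos']; print(go([*p,109.5],[548.7,241,83.5,109.5]))
E
```

```text
9.525 [548.8 240.  150.7] [-179.9    0.   109.4] [ 0.1 -0.6  0.5] [-0.06  0.01  0.01] op 0.703 gf 0.0
([0.94, 0.27, 67.23], 0.0)
```

Call:
carry_out --targets '[{"dp": [1,0.3,25],"yaw": 0},{"dp": [1,0.3,50],"yaw": 0},{"dp": [1,0.3,67],"yaw": 0},{"dp": [1,0.3,67],"yaw": 0},{"dp": [1,0.3,67],"yaw": 0}]'

```text
clock: 10.15
eef_pos: [549.5, 242.2, 84.8]
tcp_rot: [3.14, -0.0, 1.911]
contact_force: [-0.3, 0.8, -0.7]
opening: 0.696
grasp_force: 0.0
```

Call:
carry_out --targets '[{"dp": [0,0,0],"yaw": 0},{"dp": [0,0,0],"yaw": 0},{"dp": [0,0,0],"yaw": 0},{"dp": [0,0,0],"yaw": 0},{"dp": [0,0,0],"yaw": 0},{"dp": [0,0,0],"yaw": 0}]' --fingers -1 --grip_force 35

```text
clock: 10.9
eef_pos: [549.3, 242.2, 84.9]
tcp_rot: [3.14, -0.0, 1.911]
contact_force: [-1.4, 0.1, 5.9]
opening: 0.44
grasp_force: 34.5
```

```bash
python3 - <<'E'
from h import *
st()
E
```

```text
10.9 [549.3 242.2  84.9] [179.9  -0.  109.5] [-1.4  0.1  5.9] [-0.1   0.3   0.04] op 0.44 gf 34.5
```

Call:
carry_out --targets '[{"dp": [0,0,-20],"yaw": 0},{"dp": [0,0,-60],"yaw": 0},{"dp": [0,0,-105],"yaw": 0},{"dp": [0,0,-110],"yaw": 0},{"dp": [0,0,-110],"yaw": 0}]'

```text
clock: 11.52
eef_pos: [548.7, 242.0, 193.8]
tcp_rot: [3.141, -0.0, 1.911]
contact_force: [-0.9, 0.8, -1.2]
opening: 0.438
grasp_force: 35.2
```

```bash
python3 - <<'E'
from h import *
st(); p=r.sense()['eef_pos']; print(go([*p,109.5],[511,-89.3,p[2],105.5]))
E
```

```text
11.525 [548.7 242.  193.8] [180.   -0.  109.5] [-0.9  0.8 -1.2] [-0.01  0.05  0.02] op 0.438 gf 35.2
([-299.7, -146.08, -0.0], 4.0)
```

Call:
carry_out --targets '[{"dp": [-300,-146,0],"yaw": 4},{"dp": [-300,-146,0],"yaw": 4},{"dp": [-300,-146,0],"yaw": 4},{"dp": [-300,-146,0],"yaw": 4},{"dp": [-300,-146,0],"yaw": 4},{"dp": [-300,-146,0],"yaw": 4},{"dp": [-300,-146,0],"yaw": 4},{"dp": [-300,-146,40],"yaw": 4},{"dp": [-300,-146,55],"yaw": 4},{"dp": [-300,-146,55],"yaw": 4},{"dp": [-300,-146,55],"yaw": 4},{"dp": [-300,-146,55],"yaw": 4}]'

```text
clock: 13.02
eef_pos: [512.0, -89.5, 139.8]
tcp_rot: [3.14, 0.001, 1.842]
contact_force: [0.1, 0.1, -0.5]
opening: 0.437
grasp_force: 35.3
```

```bash
python3 - <<'E'
from h import *
st()
s=np.mean([r.grab_frame('side') for _ in range(3)],0).astype(np.uint8); t=r.grab_frame('top')
c=np.zeros((600,800,3),np.uint8)
c[:,:480]=cv2.resize(s[200:275,210:270],None,fx=8,fy=8,interpolation=cv2.INTER_CUBIC)
c[:320,480:800]=cv2.resize(t[232:272,298:338],None,fx=8,fy=8,interpolation=cv2.INTER_CUBIC)
save(c,'p8.png')
p=r.sense()['eef_pos']
q=lambda x:((np.array(x)-[210,200]+.5)*8-.5).round(0)
for dz in(-5.5,-5.5-20,-5.5-40,-5.5-54): print(dz,q(proj('side',p+[0,0,dz])))
print('mouth',q(proj('side',[511,-89.8,66])))
E
```

```text
13.025 [512.  -89.5 139.8] [179.9   0.  105.5] [ 0.1  0.1 -0.5] [-0.05 -0.01  0.03] op 0.437 gf 35.3
-5.5 [[230. 206.]]
-25.5 [[233. 272.]]
-45.5 [[235. 336.]]
-59.5 [[237. 380.]]
mouth [[237. 424.]]
```

View pics/p8.png

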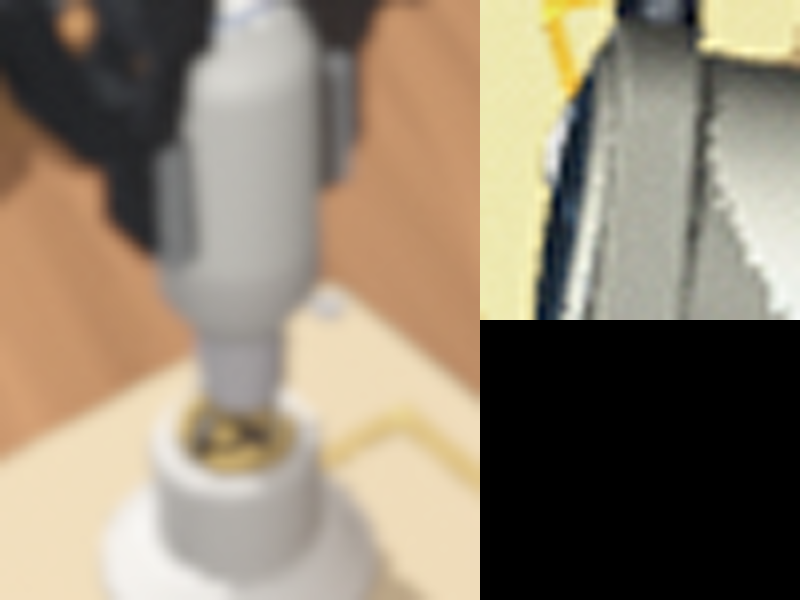

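The side crop shows the lamp hanging straight. The cap is centred at about u=241 and the holder mouth at about u=239, so it needs a nudge of about 0.5 mm. I'll then lower it in stages with force checks.

Call:
carry_out --targets '[{"dp": [0,-0.6,8],"yaw": 0},{"dp": [0,-0.6,13],"yaw": 0},{"dp": [0,-0.6,16],"yaw": 0},{"dp": [0,-0.6,18],"yaw": 0},{"dp": [0,-0.6,18],"yaw": 0}]'

```text
clock: 13.85
eef_pos: [510.7, -88.8, 120.4]
tcp_rot: [3.141, -0.002, 1.841]
contact_force: [1.0, 5.8, -1.0]
opening: 0.435
grasp_force: 35.4
```

```bash
python3 - <<'E'
from h import *
st()
E
```

```text
13.85 [510.7 -88.8 120.4] [ 1.800e+02 -1.000e-01  1.055e+02] [ 1.   5.8 -1. ] [ 1.17 -0.21  0.  ] op 0.435 gf 35.4
```

The cap is in the bore with a sideways force of +5.8 N in y, so I'll relieve it by shifting +y.

Call:
carry_out --targets '[{"dp": [1,0,0],"yaw": 0},{"dp": [1,0,1],"yaw": 0},{"dp": [1,0,1],"yaw": 0}]'

```text
clock: 14.22
eef_pos: [510.5, -88.5, 119.7]
tcp_rot: [3.141, -0.0, 1.841]
contact_force: [1.3, 4.4, -0.7]
opening: 0.439
grasp_force: 35.4
```

```bash
python3 - <<'E'
from h import *
st()
E
```

```text
14.225 [510.5 -88.5 119.7] [180.   -0.  105.5] [ 1.3  4.4 -0.7] [ 0.93 -0.29 -0.01] op 0.439 gf 35.4
```

Call:
carry_out --targets '[{"dp": [1,0,0],"yaw": 0},{"dp": [2,0.5,0],"yaw": 0},{"dp": [2,0.5,0],"yaw": 0},{"dp": [2,0.5,0],"yaw": 0}]'

```text
clock: 14.72
eef_pos: [510.3, -86.8, 119.8]
tcp_rot: [-3.141, 0.0, 1.841]
contact_force: [-0.7, 0.4, 0.1]
opening: 0.435
grasp_force: 35.5
```

```bash
python3 - <<'E'
from h import *
st()
E
```

```text
14.725 [510.3 -86.8 119.8] [-180.     0.   105.5] [-0.7  0.4  0.1] [-0.08 -0.04 -0.02] op 0.435 gf 35.5
```

Forces are about zero now, so it is centred. I'll continue down.

Call:
carry_out --targets '[{"dp": [0,0,2],"yaw": 0},{"dp": [0,0,4],"yaw": 0},{"dp": [0,0,6],"yaw": 0},{"dp": [0,0,6],"yaw": 0}]'

```text
clock: 15.22
eef_pos: [510.5, -86.7, 113.9]
tcp_rot: [3.141, 0.0, 1.841]
contact_force: [-1.1, -0.9, 6.2]
opening: 0.436
grasp_force: 36.0
```

```bash
python3 - <<'E'
from h import *
st()
E
```

```text
15.225 [510.5 -86.7 113.9] [180.    0.  105.5] [-1.1 -0.9  6.2] [-0.15  0.21 -0.04] op 0.436 gf 36.0
```

Call:
carry_out --targets '[{"dp": [0,0,2],"yaw": 0},{"dp": [0,0,4],"yaw": 0},{"dp": [0,0,6],"yaw": 0},{"dp": [0,0,6],"yaw": 0},{"dp": [0,0,6],"yaw": 0}]'

```text
clock: 15.85
eef_pos: [510.5, -86.8, 108.3]
tcp_rot: [3.141, 0.0, 1.841]
contact_force: [-2.0, 0.1, 10.0]
opening: 0.434
grasp_force: 36.4
```

```bash
python3 - <<'E'
from h import *
st()
E
```

```text
15.85 [510.5 -86.8 108.3] [180.    0.  105.5] [-2.   0.1 10. ] [-0.13  0.43  0.05] op 0.434 gf 36.4
```

Call:
carry_out --targets '[{"dp": [0,0.3,0.3],"yaw": 8},{"dp": [-0.1,0.6,0.3],"yaw": 16},{"dp": [-0.2,0.8,0.3],"yaw": 24},{"dp": [-0.3,1,0.3],"yaw": 30},{"dp": [-0.3,1,0.3],"yaw": 30}]'

```text
clock: 16.48
eef_pos: [511.6, -86.8, 108.0]
tcp_rot: [3.141, 0.0, 1.316]
contact_force: [-2.5, -1.1, 9.7]
opening: 0.437
grasp_force: 36.4
```

```bash
python3 - <<'E'
from h import *
st()
E
```

```text
16.475 [511.6 -86.8 108. ] [180.    0.   75.4] [-2.5 -1.1  9.7] [-0.21  0.48 -0.02] op 0.437 gf 36.4
```

Call:
carry_out --targets '[{"dp": [-0.3,0.1,0],"yaw": 8},{"dp": [-0.5,0.2,0],"yaw": 16},{"dp": [-0.8,0.3,0],"yaw": 24},{"dp": [-0.9,0.3,0],"yaw": 30},{"dp": [-0.9,0.3,0],"yaw": 30}]'

```text
clock: 17.1
eef_pos: [512.0, -87.7, 108.1]
tcp_rot: [3.141, -0.001, 0.793]
contact_force: [-1.1, -0.2, 8.8]
opening: 0.435
grasp_force: 36.3
```

```bash
python3 - <<'E'
from h import *
st()
E
```

```text
17.1 [512.  -87.7 108.1] [180.   -0.   45.4] [-1.1 -0.2  8.8] [-0.02  0.28 -0.01] op 0.435 gf 36.3
```

Call:
carry_out --targets '[{"dp": [-0.2,0.2,0],"yaw": 8},{"dp": [-0.3,0.4,0],"yaw": 16},{"dp": [-0.5,0.6,0],"yaw": 24},{"dp": [-0.6,0.7,0],"yaw": 30},{"dp": [-0.6,0.7,0],"yaw": 32},{"dp": [-0.6,0.7,0],"yaw": 32}]'

```text
clock: 17.85
eef_pos: [512.1, -88.5, 108.1]
tcp_rot: [3.141, -0.001, 0.235]
contact_force: [-1.6, 0.3, 9.0]
opening: 0.44
grasp_force: 36.3
```

```bash
python3 - <<'E'
from h import *
st()
E
```

```text
17.85 [512.1 -88.5 108.1] [ 1.80e+02 -1.00e-01  1.35e+01] [-1.6  0.3  9. ] [0.06 0.28 0.04] op 0.44 gf 36.3
```

Call:
carry_out --targets '[{"dp": [-0.3,-0.3,0],"yaw": 2},{"dp": [-0.3,-0.3,0],"yaw": 4},{"dp": [-0.3,-0.3,0],"yaw": 4}]'

```text
clock: 18.23
eef_pos: [511.7, -88.5, 108.1]
tcp_rot: [3.141, -0.001, 0.166]
contact_force: [-2.1, -0.6, 9.4]
opening: 0.439
grasp_force: 36.3
```

```bash
python3 - <<'E'
from h import *
st()
E
```

```text
18.225 [511.7 -88.5 108.1] [ 1.8e+02 -1.0e-01  9.5e+00] [-2.1 -0.6  9.4] [-0.17  0.39  0.05] op 0.439 gf 36.3
```

Call:
carry_out --targets '[{"dp": [0,0,0],"yaw": 2},{"dp": [0,0,0],"yaw": 4},{"dp": [0,0,0],"yaw": 4}]'

```text
clock: 18.6
eef_pos: [511.6, -88.6, 108.1]
tcp_rot: [3.141, -0.001, 0.096]
contact_force: [-2.3, -1.2, 9.3]
opening: 0.435
grasp_force: 36.4
```

```bash
python3 - <<'E'
from h import *
st()
E
```

```text
18.6 [511.6 -88.6 108.1] [180.   -0.    5.5] [-2.3 -1.2  9.3] [-0.22  0.37  0.29] op 0.435 gf 36.4
```

The stop is felt at +0.29 Nm. I'll ease back 5° and let the lamp rise.

Call:
carry_out --targets '[{"dp": [-0.6,-0.9,0],"yaw": -3},{"dp": [-0.6,-0.9,0],"yaw": -5.5},{"dp": [-0.6,-0.9,0],"yaw": -5.5},{"dp": [-0.6,-0.9,-1.2],"yaw": -5.5},{"dp": [-0.6,-0.9,-2.5],"yaw": -5.5},{"dp": [-0.6,-0.9,-2.5],"yaw": -5.5}]'

```text
clock: 19.35
eef_pos: [511.4, -88.0, 110.7]
tcp_rot: [3.14, -0.002, 0.192]
contact_force: [-1.1, -2.1, 8.4]
opening: 0.434
grasp_force: 36.1
```

```bash
python3 - <<'E'
from h import *
st()
E
```

```text
19.35 [511.4 -88.  110.7] [ 1.799e+02 -1.000e-01  1.100e+01] [-1.1 -2.1  8.4] [-0.52  0.11  0.06] op 0.434 gf 36.1
```

Call:
carry_out --targets '[{"dp": [0,-0.7,-0.7],"yaw": 0},{"dp": [0,-0.7,-1.2],"yaw": 0},{"dp": [0,-0.7,-1.2],"yaw": 0}]'

```text
clock: 19.73
eef_pos: [511.2, -87.6, 111.7]
tcp_rot: [3.14, -0.002, 0.192]
contact_force: [-0.3, -5.3, 5.2]
opening: 0.434
grasp_force: 35.6
```

```bash
python3 - <<'E'
from h import *
st()
E
```

```text
19.725 [511.2 -87.6 111.7] [ 1.799e+02 -1.000e-01  1.100e+01] [-0.3 -5.3  5.2] [-1.22 -0.06  0.04] op 0.434 gf 35.6
```

Call:
carry_out --targets '[{"dp": [0,1,0],"yaw": 0},{"dp": [0,2,0],"yaw": 0},{"dp": [0,2,0],"yaw": 0}]'

```text
clock: 20.1
eef_pos: [511.2, -88.2, 111.6]
tcp_rot: [-3.141, -0.001, 0.191]
contact_force: [0.7, 2.9, 6.6]
opening: 0.439
grasp_force: 36.4
```

```bash
python3 - <<'E'
from h import *
st()
E
```

```text
20.1 [511.2 -88.2 111.6] [-1.8e+02 -1.0e-01  1.1e+01] [0.7 2.9 6.6] [0.65 0.02 0.06] op 0.439 gf 36.4
```

Call:
carry_out --targets '[{"dp": [0,-0.7,0],"yaw": 0},{"dp": [0,-0.7,-1],"yaw": 0},{"dp": [0,-0.7,-1],"yaw": 0}]'

```text
clock: 20.48
eef_pos: [511.0, -88.0, 112.3]
tcp_rot: [3.142, -0.001, 0.192]
contact_force: [2.2, -0.6, 2.5]
opening: 0.437
grasp_force: 35.8
```

Call:
carry_out --targets '[{"dp": [0,0,0],"yaw": -4},{"dp": [0,0,0],"yaw": -6},{"dp": [0,0,0],"yaw": -6}]'

```text
clock: 20.85
eef_pos: [510.9, -88.0, 112.2]
tcp_rot: [3.142, -0.0, 0.296]
contact_force: [2.2, 0.8, 3.1]
opening: 0.438
grasp_force: 35.8
```

```bash
python3 - <<'E'
from h import *
st()
snap('side','s9.png',(200,190,280,265),7.5)
E
```

```text
20.85 [510.9 -88.  112.2] [180.  -0.  17.] [2.2 0.8 3.1] [ 0.1  -0.4  -0.03] op 0.438 gf 35.8
```

View pics/s9.png

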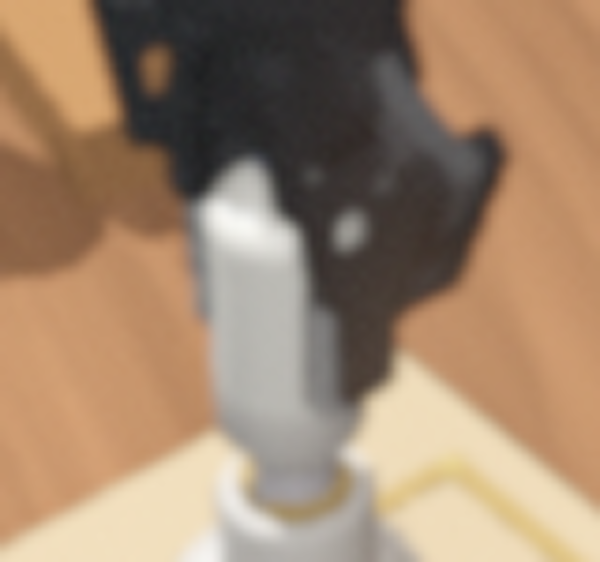

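The picture shows the lamp upright in the holder, cap in the bore at about (300,490). I'll probe for the other edge of the notch to confirm seating and find the middle of the play.

Call:
carry_out --targets '[{"dp": [0,0,0],"yaw": -2},{"dp": [0,0,0],"yaw": -4},{"dp": [0,0,0],"yaw": -4}]'

```text
clock: 21.28
eef_pos: [510.7, -88.1, 112.2]
tcp_rot: [3.142, -0.0, 0.367]
contact_force: [1.1, 1.4, 3.0]
opening: 0.44
grasp_force: 35.9
```

```bash
python3 - <<'E'
from h import *
st()
E
```

```text
21.275 [510.7 -88.1 112.2] [180.  -0.  21.] [1.1 1.4 3. ] [ 0.04 -0.32 -0.  ] op 0.44 gf 35.9
```

Call:
carry_out --targets '[{"dp": [0,0,0],"yaw": -2},{"dp": [0,0,0],"yaw": -4},{"dp": [0,0,0],"yaw": -4}]'

```text
clock: 21.65
eef_pos: [510.7, -88.0, 112.2]
tcp_rot: [3.142, -0.0, 0.437]
contact_force: [1.2, 0.8, 4.2]
opening: 0.438
grasp_force: 35.8
```

```bash
python3 - <<'E'
from h import *
st()
E
```

```text
21.65 [510.7 -88.  112.2] [180.  -0.  25.] [1.2 0.8 4.2] [ 0.2  -0.44  0.01] op 0.438 gf 35.8
```

```bash
python3 - <<'E'
from h import *
def blue(im,x0,y0,x1,y1):
    a=im[y0:y1,x0:x1].astype(int); b=a[...,2]-(a[...,0]+a[...,1])//2
    return b
h=np.load('pics/h_side.npy'); s=np.mean([r.grab_frame('side') for _ in range(4)],0)
np.set_printoptions(linewidth=220)
print('rack lamp rows', proj('side',[548.5,241,123]),proj('side',[548.5,241,79]),proj('side',[548.5,241,59]))
print(blue(h,188,134,212,172))
p=np.array([510.9,-89,0.])
print('held', [proj('side',p+[0,0,z])[0].round(1) for z in(160,150,106,86)])
print(blue(s,224,208,252,254))
E
```

```text
rack lamp rows [[199.70555773 141.27204275]] [[201.1080193  157.18949626]] [[201.72480457 164.18979579]]
[[ -22  -21  -21  -20  -19  -20  -29  -44  -53  -53  -51  -47  -47  -50  -55  -60  -63  -65  -64  -64  -64  -63  -63  -63]
 [ -21  -21  -21  -20  -19  -18  -19  -24  -25  -23  -21  -20  -21  -24  -28  -35  -43  -51  -59  -63  -64  -63  -63  -63]
 [ -21  -20  -19  -19  -18  -15   -9   -5   -5   -5   -5   -5   -5   -4   -3   -5  -12  -24  -41  -56  -62  -64  -63  -63]
 [ -20  -20  -20  -18  -15   -9   -3    0    1    1    3    4    5    3    3    0   -4  -10  -21  -40  -56  -63  -64  -64]
 [ -19  -19  -18  -17  -12   -4   -2    1    3    6    9    8    4    1   -3   -3   -4   -7  -11  -25  -46  -60  -64  -63]
 [ -19  -18  -18  -15   -8   -3   -1    2    4    6    5    3    0   -4   -6   -6   -6   -6   -7  -15  -36  -56  -63  -64]
 [ -18  -17  -17  -14   -8   -3   -2    0    2    2    1   -1   -3   -5   -5   -5   -6   -6   -5  -10  -28  -53  -62  -64]
 [ -17  -18  -17  -13   -8   -5   -4   -4   -3   -3   -3   -4   -4   -6   -6   -6   -6   -6   -5   -8  -24  -49  -63  -64]
 [ -17  -17
[... 3269 characters left out ...]
  -4   -4   -7  -30  -67  -94 -103 -106]
 [ -76  -76  -76  -76  -76  -77  -76  -75  -70  -57  -34  -13   -5   -4   -4   -5   -4   -4  -18  -54  -88 -103 -106 -106]
 [ -76  -76  -77  -76  -76  -76  -77  -77  -75  -66  -45  -20   -5   -2   -2   -1   -2   -4  -27  -70  -97 -105 -106 -105]
 [ -76  -77  -75  -77  -75  -76  -76  -77  -76  -70  -49  -22   -4    0    0    0    1   -4  -34  -76  -99 -104 -105 -104]]
held [array([237.5, 214.1]), array([237.7, 218.4]), array([238.4, 236.6]), array([238.7, 244.6])]
[[  3   2   1 ...  -5  -5  -5]
 [  4   3   2 ...  -4  -4  -4]
 [  4   3   2 ...  -4  -4  -4]
 ...
 [-43 -42 -43 ... -32 -40 -42]
 [-43 -42 -42 ... -30 -39 -42]
 [-42 -42 -42 ... -25 -38 -42]]
```

```bash
python3 - <<'E'
from h import *
import sys
np.set_printoptions(linewidth=220,threshold=sys.maxsize)
s=np.mean([r.grab_frame('side') for _ in range(4)],0)
a=s[208:248,226:250].astype(int); print(a[...,2]-(a[...,0]+a[...,1])//2)
save(np.hstack([cv2.resize(s[195:255,215:265].astype(np.uint8),None,fx=10,fy=10,interpolation=cv2.INTER_CUBIC)]),'s10.png')
st()
E
```

```text
[[  1   1   1   3   2   1   2   1  -1   0   0  -1   0  -1  -2  -2  -3  -3  -4  -4  -5  -5  -6  -6]
 [  2   1   2   3   3   2   2  -2  -6  -6  -3   0  -1  -2  -2  -3  -3  -2  -3  -5  -5  -6  -6  -5]
 [  2   2   3   4   2   2   1  -2  -7  -8  -5  -2  -1  -2  -2  -2  -3  -3  -5  -5  -5  -5  -4  -4]
 [  2   2   2   2   0  -2   0   2   1  -2  -2  -1  -1  -1  -1  -2  -2  -4  -4  -4  -5  -5  -3  -4]
 [  3   3   2  -1  -3  -4  -2   3   7   8   6   5   1  -2  -2  -2  -3  -4  -4  -4  -4  -4  -5  -5]
 [  3   2   0  -3  -5  -6  -5  -3   3   6   7   4   1  -1  -2  -3  -3  -5  -4  -5  -3  -5  -5  -6]
 [  3   1  -3  -4  -6  -6  -6  -4  -3  -3  -2  -1  -1  -2  -2  -3  -4  -3  -4  -5  -6  -4  -6  -6]
 [  2  -2  -4  -5  -6  -5  -3  -3  -4  -5  -5  -5  -3  -2  -2  -3  -3  -4  -4  -5  -5  -6  -7  -6]
 [  0  -3  -4  -6  -6  -4  -2  -1  -2  -4  -5  -5  -4  -2  -2  -3  -4  -4  -5  -6  -5  -7  -7  -9]
 [  0  -3  -4  -6  -5  -4  -3  -2  -1  -2  -4  -5  -5  -3  -4  -2  -4  -4  -5  -5  -6  -8 -11 -10]
 [  0  -4  -5  -6  -6  -5  -4  -4  -3  -4  -5  -5  -5  -4  -4  -3  -5  -6  -5  -7  -6  -9 -12 -13]
 [ -1  -5  
[... 2254 characters left out ...]
-9 -16 -26]
 [-63 -53 -31 -13  -6  -6  -5  -6  -6  -6  -6  -6  -6  -6  -6  -7  -6  -5  -3  -4  -5  -9 -23 -37]
 [-63 -56 -35 -16  -7  -6  -5  -5  -6  -6  -6  -7  -7  -7  -7  -7  -6  -5  -4  -3  -5 -11 -28 -41]
 [-63 -57 -39 -18  -7  -6  -6  -6  -6  -6  -6  -7  -7  -7  -6  -7  -7  -7  -6  -5  -6 -13 -29 -40]
 [-62 -56 -39 -19  -7  -5  -5  -6  -6  -6  -6  -6  -7  -6  -6  -6  -7  -7  -7  -7  -8 -15 -31 -40]
 [-62 -57 -42 -22  -9  -6  -5  -5  -6  -5  -5  -6  -6  -7  -7  -7  -7  -7  -7  -7 -10 -21 -35 -41]
 [-59 -54 -45 -31 -15  -7  -5  -5  -5  -5  -5  -6  -6  -6  -7  -7  -7  -7  -8  -9 -15 -29 -39 -42]]
22.05 [510.7 -88.  112.2] [180.  -0.  25.] [1.7 0.7 4.3] [ 0.21 -0.46 -0.02] op 0.438 gf 35.9
```

View pics/s10.png

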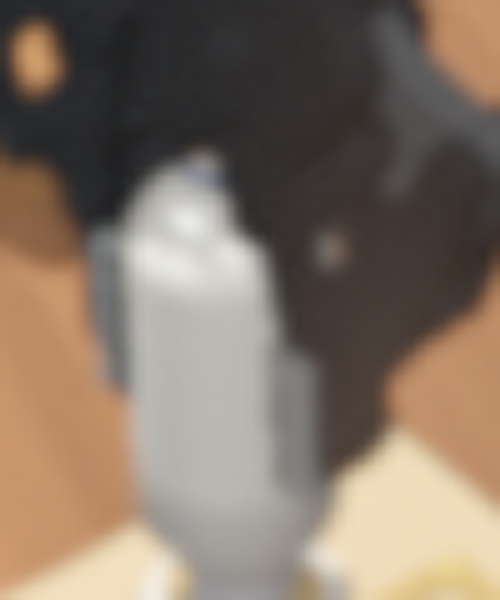

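The crop shows the lamp upright in the holder, with a blue spot on top at (205,172), which is raw (235.5,212), just left of the upper finger. I'll compare that with where the line should lie for several lamp angles.

```bash
python3 - <<'E'
from h import *
c=np.array([511,-89.5,0])
# calibrate apex: rack lamp line seen in side (hl crop): ends approx (560,395),(645,360)
print('rack ends seen',(180+16.0-.45,130+9.5-.45),(180+24.5-.45,130+6.0-.45))
for d in(-11.5,0,11.5): print(proj('side',[548.7+d*np.cos(.35),241+d*np.sin(.35),132.5]).round(1))
for phi in(90,105.5,115,125,140,160,195):
    a=np.radians(phi); print(phi,[proj('side',c+[d*np.cos(a),d*np.sin(a),159.5])[0].round(1).tolist() for d in(-11,-6,0,6,11)])
E
```

```text
rack ends seen (195.55, 139.05) (204.05, 135.55)
[[195.6 139.5]]
[[199.5 137.7]]
[[203.3 136. ]]
90 [[240.0, 218.0], [238.9, 216.4], [237.7, 214.4], [236.4, 212.5], [235.4, 210.9]]
105.5 [[241.4, 217.4], [239.7, 216.0], [237.7, 214.4], [235.6, 212.8], [233.9, 211.5]]
115 [[242.2, 217.0], [240.1, 215.8], [237.7, 214.4], [235.2, 213.1], [233.2, 211.9]]
125 [[242.9, 216.4], [240.5, 215.5], [237.7, 214.4], [234.8, 213.4], [232.5, 212.5]]
140 [[243.5, 215.5], [240.9, 215.0], [237.7, 214.4], [234.5, 213.9], [231.8, 213.4]]
160 [[243.8, 214.1], [241.0, 214.3], [237.7, 214.4], [234.3, 214.6], [231.5, 214.7]]
195 [[242.5, 212.0], [240.3, 213.1], [237.7, 214.4], [235.0, 215.8], [232.7, 216.9]]
```

Call:
carry_out --targets '[{"dp": [0,0,0],"yaw": -3},{"dp": [0,0,0],"yaw": -6},{"dp": [0,0,0],"yaw": -6}]'

```text
clock: 22.42
eef_pos: [510.8, -87.9, 112.2]
tcp_rot: [-3.142, -0.0, 0.54]
contact_force: [3.5, 1.6, 3.8]
opening: 0.441
grasp_force: 35.8
```

```bash
python3 - <<'E'
from h import *
st()
E
```

```text
22.425 [510.8 -87.9 112.2] [-180.    -0.    30.9] [3.5 1.6 3.8] [ 0.49 -0.57 -0.19] op 0.441 gf 35.8
```

The other edge is felt at about 28° (-0.19 Nm), so the pins are captured in the notch, with free play from about 9° to 28°. I'll centre at 18° and settle.

Call:
carry_out --targets '[{"dp": [0,0,0],"yaw": 7},{"dp": [0,0,0.2],"yaw": 13},{"dp": [0,0,0.2],"yaw": 13},{"dp": [0,0,0.2],"yaw": 13},{"dp": [0,0,0.2],"yaw": 13},{"dp": [0,0,0.2],"yaw": 13}]'

```text
clock: 23.18
eef_pos: [510.6, -88.4, 112.1]
tcp_rot: [3.141, 0.0, 0.313]
contact_force: [1.4, -0.4, 5.4]
opening: 0.436
grasp_force: 35.9
```

```bash
python3 - <<'E'
from h import *
st()
s=np.mean([r.grab_frame('side') for _ in range(3)],0)
hsv=cv2.cvtColor(s.astype(np.uint8),cv2.COLOR_RGB2HSV)
m=(hsv[...,0]>20)&(hsv[...,0]<35)&(hsv[...,1]>110)&(hsv[...,2]>120); m[:250]=0;m[:,:250]=0;m[320:]=0;m[:,310:]=0
v,u=np.nonzero(m); print('yellow plug px',len(u),u.mean() if len(u) else 0,v.mean() if len(u) else 0)
print('expected home',proj('side',[525,-199.5,62]))
E
```

```text
23.175 [510.6 -88.4 112.1] [180.    0.   17.9] [ 1.4 -0.4  5.4] [-0.11 -0.3   0.02] op 0.436 gf 35.9
yellow plug px 219 270.324200913242 293.648401826484
expected home [[270.23183087 291.10123261]]
```

```bash
python3 -c "
from rig import r
print(r.sign_off())"
```

```text
the job is handed in; nothing more can be done
None
```

I handed the job in at about 23 s of the 61 s allowed. The plug is in the red sockets, and the tube lamp is in the bayonet notches and still held by the gripper; the pass/fail result was not shown to me.

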